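Confirm two picks and close the order

TASK

Book out this kit at the parts bench. Press the confirm button in front of the bin of angle brackets fully in, then the one in front of the bin of rings, then close the order by pushing down the raised end of the white rocker on the order terminal until it has tipped right over. Leave the button in front of the bin of rods up, do not lift or shove the loose button pucks, and leave everything else on the bench where it is.

Things in the scene. Friction and masses are not known exactly. Their poses are not given: they have to be found in the camera images.
- bracket_bin: Red plastic hopper bin, 160 (x, depth) x 105 (y) x 75 high at the back, front lip 32 high, fixed to the bench, holding a row of five upright dark steel angle plates 78 wide that reach about 67 above the bench. Origin: centre of its underside; -x axis points to its low front and to its puck. The three bins may stand in any left-right order.
- ring_bin: Red plastic hopper bin, 160 (x, depth) x 105 (y) x 75 high at the back, front lip 32 high, fixed to the bench, holding eight bright steel rings of about 32 outer diameter. Origin: centre of its underside; -x axis points to its low front and to its puck. The three bins may stand in any left-right order.
- rod_bin: Red plastic hopper bin, 160 (x, depth) x 105 (y) x 75 high at the back, front lip 32 high, fixed to the bench, holding bright steel rods 11 in diameter and 130 long, lying along x. Origin: centre of its underside; -x axis points to its low front and to its puck. The three bins may stand in any left-right order.
- bracket_puck: Loose grey plastic confirm puck, 70 (x) x 60 (y) x 24 high, 0.3 kg, standing on the bench 135 to 165 mm (centre to centre) in front of the bin of angle brackets (on the robot's side of it). Origin: centre of its underside; z up. Its round button is at its centre. It must stay standing where it is.
- ring_puck: Loose grey plastic confirm puck, 70 (x) x 60 (y) x 24 high, 0.3 kg, standing on the bench 135 to 165 mm (centre to centre) in front of the bin of rings (on the robot's side of it). Origin: centre of its underside; z up. Its round button is at its centre. It must stay standing where it is.
- rod_puck: Loose grey plastic confirm puck, 70 (x) x 60 (y) x 24 high, 0.3 kg, standing on the bench 135 to 165 mm (centre to centre) in front of the bin of rods (the one not to be pressed) (on the robot's side of it). Origin: centre of its underside; z up. Its round button is at its centre. It must stay standing where it is.
- bracket_button_top (a point): Centre of the top face of the round white button (diameter 32) in the bracket bin's puck; about 38 mm above the bench while up, 30 mm when fully in. It moves with the button.
- ring_button_top (a point): Centre of the top face of the round white button (diameter 32) in the ring bin's puck; about 38 mm above the bench while up, 30 mm when fully in. It moves with the button.
- rod_button_top (a point): Centre of the top face of the round white button (diameter 32) in the rod bin's puck; about 38 mm above the bench while up, 30 mm when fully in. It moves with the button.
- bracket_button (a joint): How far the bracket bin's button has been pushed in, in m: 0 = up (starts 0 to 0.001), 0.008 = fully in, at its stop. It yields at about 4 N at any point and stays where it is left (no spring).
- ring_button (a joint): How far the ring bin's button has been pushed in, in m: 0 = up (starts 0 to 0.001), 0.008 = fully in, at its stop. It yields at about 4 N at any point and stays where it is left (no spring).
- rod_button (a joint): How far the rod bin's button has been pushed in, in m: 0 = up (starts 0 to 0.001), 0.008 = fully in, at its stop. It yields at about 4 N at any point and stays where it is left (no spring). This one must stay up.
- terminal: Order terminal, a grey box 130 (x) x 100 (y) x 45 high fixed to the bench, with a black screen on its far (+x) part and a white rocker on its near part. Origin: centre of its underside; z up.
- rocker_raised (a point): Point on the top face of the white rocker (a paddle 56 along the terminal's x, 42 along y, 10 thick, its pivot at x = -22, z = 56 in the terminal's frame), on the half that starts raised, the half next to the screen, 18 mm from the pivot along the paddle. It moves with the rocker: about 64 mm above the bench at the start, 58 mm when tipped over. Push here, straight down.
- rocker (a joint): Tilt of the rocker in rad: 0 = end next to the screen raised (starts 0 to 0.04), 0.35 = tipped right over, that end down at its stop. It yields to about 4.5 N at rocker_raised and stays where it is left.
- standoff: Bystander: loose steel standoff, diameter 22, 50 high, standing beside the bracket bin's puck, about 70 mm to the left (+y) of the bin's centre line. Origin: centre of its underside.
- dowel: Bystander: loose brass dowel, diameter 18, 45 high, standing beside the ring bin's puck, about 70 mm to the left (+y) of the bin's centre line. Origin: centre of its underside.
- angle: Bystander: loose dark steel angle bracket, 50 x 40 x 50 high, near the front of the bench. Origin: under its centre.
- jar: Bystander: loose clear jar, diameter 52, 65 high. Origin: centre of its underside.
- collar: Bystander: loose steel shaft collar, outer diameter 44, 18 high, lying flat. Origin: centre of its underside.
- screwdriver: Bystander: loose screwdriver 190 long lying flat near the robot. Origin: mid-length, underside; x along it.
- mug: Bystander: loose white mug, diameter 80, 90 high, beyond the terminal. Origin: centre of its underside.
Things that resemble listed ones, but are neither listed nor needed, are in the scene too. What is shaped like the bracket_puck but purple is not meant.

How it is judged:
By the outcome, as a careful person would: the job done as asked, in the order asked, and still so for the second after the job is handed in, with the robot touching nothing.
It also fails if it takes over 58 s, if anything falls off the work surface, if the arm or the gripper's body presses on something with over 40 N, if the wrist force passes 120 N, or if a joint passes its speed limit or range.

ROBOT

A 7-joint arm with a two-finger parallel gripper is mounted at the origin on the work surface. World frame = base frame: x ahead of the robot, y to its left, z up, the work surface at z = 0. Lengths are in m, angles in rad, forces in N, time in s.
With the tool pointing down it reaches from about 0.4 to 0.9 m from the base axis. Payload 5.5 kg.
Tool frame: the origin (TCP) lies midway between the tips of the shut fingers; the grasp point (between the pads) lies 19 mm behind it; z points along the fingers, y is the line along which they close (so a half turn about z gives the same grasp; the last joint's range is limited). The gripper opens to 92 mm and grips with 3 to 60 N. Pads are 19 mm wide; open, the fingers measure 130 mm over their backs; the gripper's body (75 mm by 190 mm) begins 47 mm behind the grasp point.
Start: joints at [-0.882, 0.501, -0.427, 1.55, 0.221, 1.138, -0.21], TCP at [0.268, 0.592, 0.227] pointing down, gripper open.
Joint ranges: [-2.88, 2.88], [-0.31, 2.03], [-1.54, 1.56], [0.2, 2.42], [-1.41, 4.55], [0.19, 2.02], [-2.57, 2.57]. Speed limits (rad/s): [2.57, 2.57, 3.14, 3.14, 3.14, 3.14, 3.14].

INTERFACE

Orientations are given as [roll, pitch, yaw] about the fixed x, y, z axes, in that order (R = Rz(yaw) Ry(pitch) Rx(roll)).
In Python, from bench import arm gives the robot as it stands.
- The arm moves only by the shell command python3 -m inch 'ROWS' [OPENING]. ROWS is JSON, a list that holds one entry, the list of rows, each a list of 6 numbers: the shift along the tool's x, y, z each as a share of 0.8 m, from -1 to 1, then the turn, a rotation vector about the tool's x, y, z each as a share of 120 degrees, from -1 to 1. A call has 1 to 12 rows; each row is the pose to reach, as a shift and turn from the pose commanded when the call began, along the tool's axes at that moment; what a row does not reach only later rows make up. A row lasts 1/8 s, in which the tool goes at most 62.5 mm and 10.7 degrees, less where a joint would pass 70% of its speed; a pose out of reach is approached as far as the arm can. A call with a number of a shift or a turn outside -1 to 1 is refused whole. A call with a gripper value outside its range is refused whole. OPENING is the opening, from 0 (shut) to 1 (fully open), set as the call begins (- or left out, the last holds). The fingers move at their own pace and stop on an object; the grip force is fixed at half the most. Time passes only in rows, so rows that repeat a pose let the fingers close. It gives the time, the measured TCP pose, the force, the opening and the grip force at its end, in the units of the state.
- arm.state(): the state, without advancing time (a new reading comes with each control period).
- arm.camera(name): name is "side" or "top" or "wrist"; returns (picture, depth): 400x640x3 uint8, blue, green, red; 400x640 float32, m along the optical axis (not along the pixel's ray), 0 where there is no reading.
- arm.calibration(name): a dict with "vfov" (degrees; the focal length in pixels is half the picture's height over the tangent of half this angle, whatever the lens; pixels are square), "cx", "cy" (the principal point, pixels), "k1" (the pictures are not rectified: a ray, as slopes to the right and down, at radius r is drawn at 1 + k1 r^2 times it, then the intrinsics apply), "R" (3x3) and "t" (3): a world point X has camera coordinates R X + t. Camera axes: x right, y down, z forward; pixel columns grow to the right and rows downward; lengths in m; the calibration is good to about 2 mm. A picture is of the moment at which its call begins: read the wrist's pose just before it. calibration takes no time and is no camera call; for the wrist camera it gives the pose at the moment of the call.
- arm.sign_off(): hands the job in; it is judged then, once.
The state is a dict: "time_s": time; "joints": joint angles; "dq": joint speeds; "joint_efforts": joint torques, N m; "position": TCP position; "tool_rot": TCP orientation; "wrist_force": force on the tool from outside, world axes, zero at the start; "torque": the same for the moment, N m; "grip_width": finger opening in m; "grasp_force": force on a finger pad.
Only numpy, scipy, OpenCV 4.12 (cv2) and the standard library are available. Lean on these libraries where they do the work, as an engineer would, in place of code of your own. Each camera call takes 0.05 s, during which the arm holds its last target. There are 200 camera calls.

## Working session

There is one attempt and no reset: what is moved stays moved. The work goes in short steps, Python scripts to look and compute and a shell command to move; the robot and the scene stay as the last step left them, time stands still between calls to the robot, and variables do not carry over. Pictures are saved under pics/ and viewed, at most 10 in all, crops included, and the job is handed in when it is done.

```bash
mkdir -p pics; ls
cat > h.py <<'E'
import numpy as np,cv2
from bench import arm
def pt(cal,u,v,z=None,d=None):
    f=200/np.tan(np.radians(cal["vfov"])/2)
    K=np.array([[f,0,cal["cx"]],[0,f,cal["cy"]],[0,0,1.]])
    xd=np.array([(u-cal["cx"])/f,(v-cal["cy"])/f]); x=xd.copy()
    for _ in range(30): x=xd/(1+cal["k1"]*(x@x))
    R=np.array(cal["R"]);t=np.array(cal["t"])
    ray=R.T@np.array([x[0],x[1],1]);c=-R.T@t
    if d is None: d=(z-c[2])/ray[2]
    return c+ray*d
E
python3 - <<'E'
from h import *
for n in("top","side"):
    p,d=arm.camera(n);cv2.imwrite(f"pics/{n}0.png",p);np.save(n+"d.npy",d);cv2.imwrite(f"{n}.png",p)
    c=arm.calibration(n);print(n,c)
s=arm.state();print(s)
E
```

```text
pics
top {'vfov': 53.40634094267803, 'cx': 320.636083435534, 'cy': 197.91127169443448, 'k1': -0.07877592564818033, 'R': array([[ 0.01192168, -0.99978254,  0.01710961],
       [-0.99448364, -0.0136383 , -0.10400138],
       [ 0.10421211, -0.01577536, -0.99442997]]), 't': array([-0.02693206,  0.55767742,  1.0959637 ])}
side {'vfov': 44.98054447595766, 'cx': 316.96056985672146, 'cy': 200.13079999806595, 'k1': -0.05075096512986177, 'R': array([[ 0.84237899, -0.53888333,  0.00154797],
       [-0.27515165, -0.43258162, -0.85858297],
       [ 0.46334567,  0.72282633, -0.5126723 ]]), 't': array([-0.45552991,  0.19872485,  1.00089176])}
{'time_s': 0.1, 'joints': array([-0.88181064,  0.50177691, -0.42681042,  1.5513547 ,  0.22082807,
        1.13832748, -0.21028977]), 'dq': array([ 0.00205394, -0.00345842, -0.0015438 , -0.0023095 , -0.00024954,
        0.00086035, -0.00013313]), 'joint_efforts': array([-1.07829814e-02, -5.67875075e+01, -5.83840236e+00, -2.79917765e+01,
       -6.90371753e-02,  2.41395895e-02,  3.86369277e-05]), 'position': array([0.26824868, 0.59135417, 0.22576419]), 'tool_rot': array([-3.13978760e+00, -3.67809293e-05,  2.71588169e+00]), 'wrist_force': array([0.04919929, 0.34162143, 0.29804534]), 'torque': array([-0.01627518, -0.00385104, -0.01715107]), 'grasp_force': 0.0, 'grip_width': 0.09159431054201121}
```

View pics/top0.png

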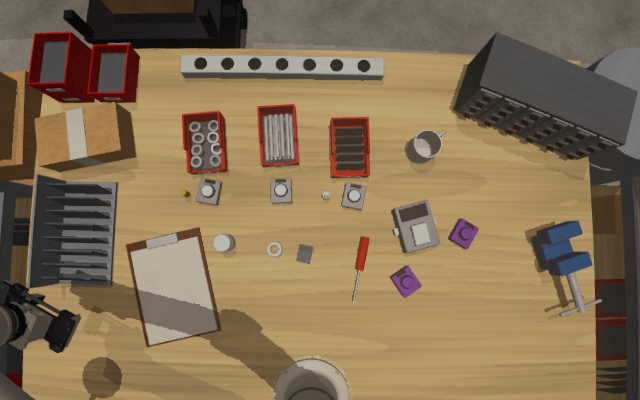

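View pics/side0.png

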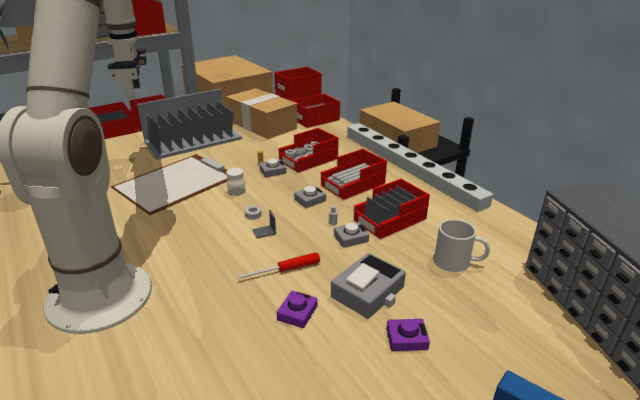

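The top view shows three bins: rings (204,142), rods (278,136) and brackets (350,148). Their pucks are at (208,191), (281,190) and (354,196), and the terminal is at (415,226). The purple pucks at (463,233) and (405,281) are decoys. I'll enlarge this region to confirm.

Run:
```python
from h import *
p=cv2.imread("top.png");cv2.imwrite("pics/c1.png",cv2.resize(p[110:260,180:380],None,fx=4,fy=4,interpolation=cv2.INTER_CUBIC))
cv2.imwrite("pics/c2.png",cv2.resize(p[190:260,380:450],None,fx=8,fy=8,interpolation=cv2.INTER_CUBIC))
```

```text
(no output)
```

View pics/c1.png

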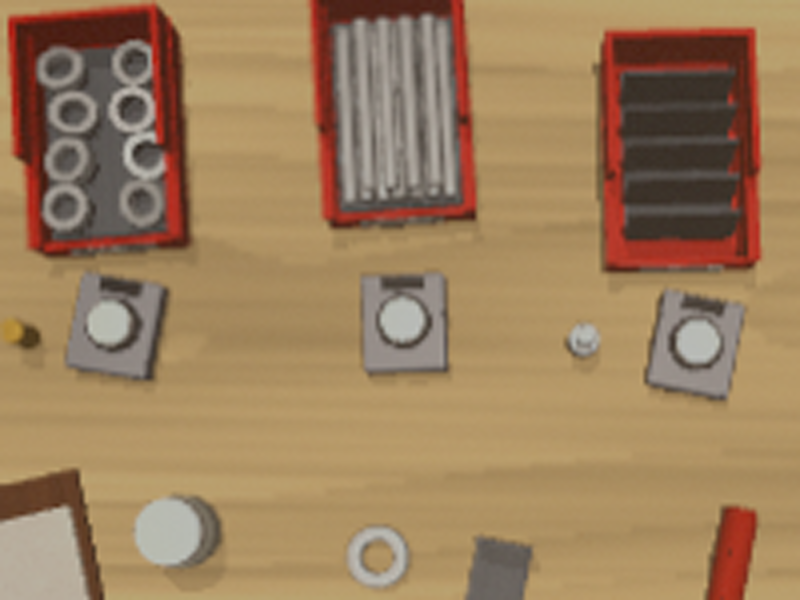

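View pics/c2.png

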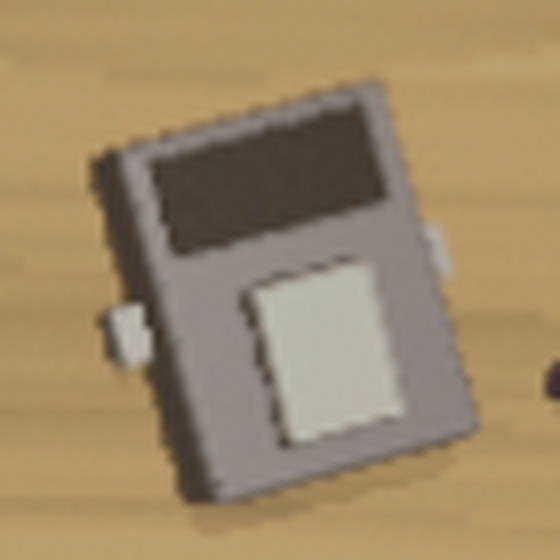

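The crop confirms it: rings left, rods middle, upright plates right. Button centres are at (207.5,191), (281,190) and (354,195.5). The rocker's raised side is at about (419.3,227.8).

Run:
```python
from h import *
c=arm.calibration("top");d=np.load("topd.npy")
s=arm.state()
y=s["tool_rot"][2];T=np.array([[np.cos(y),np.sin(y)],[np.sin(y),-np.cos(y)]])
def px(a,b,u0,v0,k): return u0+(a+.5)/k-.5, v0+(b+.5)/k-.5
for n,(u,v),z in[("brk",px(697,342,180,110,4),.038),("ring",px(110,324,180,110,4),.038),("rod",px(403,320,180,110,4),.038),("rock",px(315,302,380,190,8),.064),("rockc",px(327,351,380,190,8),.061),("standoff",px(584,338,180,110,4),.05),("brkbin",px(680,150,180,110,4),.06)]:
    P=pt(c,u,v,z=z);Q=pt(c,u,v,d=d[int(round(v)),int(round(u))])
    print(n,P.round(4),"depth",Q.round(4),"share",(T.T@(P[:2]-s["position"][:2])/.8).round(4))
```

```text
brk [ 0.5662 -0.1132  0.038 ] depth [ 0.5665 -0.1134  0.0359] share [-0.7029 -0.6482]
ring [0.5733 0.3005 0.038 ] depth [0.5729 0.2996 0.0415] share [-0.4974 -0.1736]
rod [0.5789 0.0938 0.038 ] depth [0.5794 0.0942 0.0341] share [-0.6105 -0.406 ]
rock [ 0.4768 -0.2903  0.064 ] depth [ 0.4769 -0.2908  0.0623] share [-0.6926 -0.896 ]
rockc [ 0.4601 -0.2951  0.061 ] depth [ 0.4602 -0.2956  0.0593] share [-0.676  -0.9101]
standoff [ 0.5666 -0.0332  0.05  ] depth [ 0.5667 -0.0332  0.0494] share [-0.662 -0.557]
brkbin [ 0.6987 -0.0987  0.06  ] depth [ 0.7014 -0.0997  0.0487] share [-0.8463 -0.5634]
```

```bash
python3 -m inch '[[[-0.70,-0.65,0,0,0,-0.29],[-0.70,-0.65,0,0,0,-0.29],[-0.70,-0.65,0,0,0,-0.29],[-0.70,-0.65,0,0,0,-0.29],[-0.70,-0.65,0,0,0,-0.29],[-0.70,-0.65,0,0,0,-0.29],[-0.70,-0.65,0,0,0,-0.29],[-0.70,-0.65,0,0,0,-0.29],[-0.70,-0.65,0,0,0,-0.29],[-0.70,-0.65,0,0,0,-0.29],[-0.70,-0.65,0,0,0,-0.29],[-0.70,-0.65,0,0,0,-0.29]]]' 0
cat > go.py <<'E'
import sys
from h import *
s=arm.state();y=s["tool_rot"][2];T=np.array([[np.cos(y),np.sin(y)],[np.sin(y),-np.cos(y)]])
P=np.array(eval(sys.argv[1]));print(s["time_s"],s["position"].round(4),s["tool_rot"].round(3),s["joints"].round(2),s["wrist_force"].round(1),"share",(T.T@(P[:2]-s["position"][:2])/.8).round(4),"z",((s["position"][2]-P[2])/.8).round(4))
E
python3 go.py "[.5662,-.1132,.048]"
```

```text
time_s: 1.6
position: [0.5572, -0.0985, 0.2265]
tool_rot: [3.141, -0.0, -2.96]
wrist_force: [0.4, 1.0, -0.2]
grip_width: 0.0006
grasp_force: 0.0
1.6 [ 0.5572 -0.0985  0.2265] [ 3.141 -0.    -2.96 ] [ 0.3   0.33 -0.21  1.77  0.08  1.05  1.81] [ 0.4  1.  -0.2] share [-0.0077 -0.0201] z 0.2231
```

```bash
python3 -m inch '[[[-0.008,-0.02,0,0,0,0],[-0.008,-0.02,0.07,0,0,0],[-0.008,-0.02,0.13,0,0,0],[-0.008,-0.02,0.13,0,0,0],[-0.008,-0.02,0.13,0,0,0]]]'
python3 go.py "[.5662,-.1132,.048]"
python3 - <<'E'
from h import *
c=arm.calibration("wrist");p,d=arm.camera("wrist");cv2.imwrite("pics/w1.png",p)
f=200/np.tan(np.radians(c["vfov"])/2);R=np.array(c["R"]);
for X in([.5662,-.1132,.038],):
    q=R@X+c["t"];a=q[:2]/q[2];a=a*(1+c["k1"]*a@a);print(a*f+[c["cx"],c["cy"]])
E
```

```text
time_s: 2.22
position: [0.5671, -0.1106, 0.1241]
tool_rot: [-3.142, 0.001, -2.959]
wrist_force: [0.6, -0.0, 0.5]
grip_width: 0.0011
grasp_force: 0.0
2.225 [ 0.5671 -0.1106  0.1241] [-3.142e+00  1.000e-03 -2.959e+00] [ 0.29  0.47 -0.19  1.83  0.11  0.85  1.81] [ 0.6 -0.   0.5] share [ 0.0016 -0.003 ] z 0.0951
[309.9004382  199.17243333]
```

View pics/w1.png

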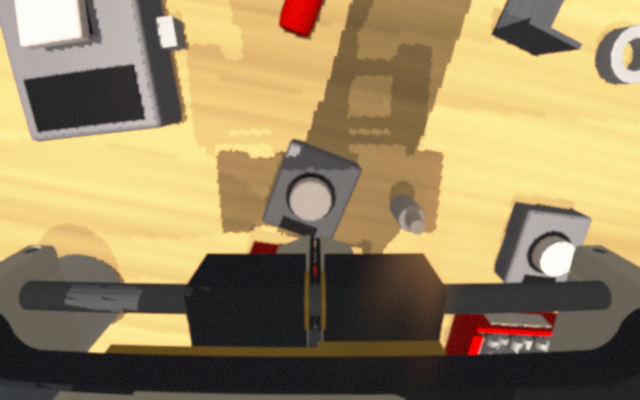

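The wrist view puts the bracket button at (311,198), against a prediction of (310,199), so the position is good. Pressing.

```bash
python3 -m inch '[[[0.002,-0.003,0.05,0,0,0],[0.002,-0.003,0.09,0,0,0],[0.002,-0.003,0.1,0,0,0],[0.002,-0.003,0.105,0,0,0],[0.002,-0.003,0.109,0,0,0],[0.002,-0.003,0.112,0,0,0],[0.002,-0.003,0.115,0,0,0],[0.002,-0.003,0.117,0,0,0],[0.002,-0.003,0.117,0,0,0]]]'
python3 go.py "[.5662,-.1132,.030]"
```

```text
time_s: 3.4
position: [0.5665, -0.114, 0.0303]
tool_rot: [-3.141, 0.003, -2.96]
wrist_force: [1.0, 0.5, 7.9]
grip_width: 0.0007
grasp_force: 4.2
3.4 [ 0.5665 -0.114   0.0303] [-3.141e+00  3.000e-03 -2.960e+00] [ 0.28  0.61 -0.16  1.87  0.15  0.67  1.78] [1.  0.5 7.9] share [0.0002 0.0011] z 0.0004
```

```bash
python3 -m inch '[[[0,0,0.002,0,0,0],[0,0,0.003,0,0,0],[0,0,0.003,0,0,0]]]'
python3 go.py "[.5662,-.1132,.030]"
```

```text
time_s: 3.78
position: [0.5666, -0.1141, 0.03]
tool_rot: [-3.14, 0.003, -2.96]
wrist_force: [-5.1, 1.1, 26.3]
grip_width: 0.0007
grasp_force: 13.3
3.775 [ 0.5666 -0.1141  0.03  ] [-3.14e+00  3.00e-03 -2.96e+00] [ 0.28  0.61 -0.16  1.87  0.15  0.67  1.78] [-5.1  1.1 26.3] share [0.0003 0.0011] z 0.0
```

Bracket button is at its stop (26 N with no further motion). Lifting and moving to the ring button.

```bash
python3 -m inch '[[[0,0,-0.03,0,0,0],[0,0,-0.1,0,0,0],[0,0,-0.15,0,0,0],[-0.102,0.508,-0.15,0,0,0],[-0.102,0.508,-0.15,0,0,0],[-0.102,0.508,-0.15,0,0,0],[-0.102,0.508,-0.15,0,0,0],[-0.102,0.508,-0.15,0,0,0],[-0.102,0.508,-0.15,0,0,0],[-0.102,0.508,-0.15,0,0,0],[-0.102,0.508,-0.1,0,0,0],[-0.102,0.508,-0.1,0,0,0]]]'
python3 -m inch '[[[0,0,0,0,0,0],[0,0,0,0,0,0]]]'
python3 go.py "[.5733,.3005,.030]"
python3 - <<'E'
from h import *
c=arm.calibration("wrist");p,d=arm.camera("wrist");cv2.imwrite("pics/w2.png",p)
f=200/np.tan(np.radians(c["vfov"])/2);R=np.array(c["R"]);
for X in([.5733,.3005,.038],):
    q=R@X+c["t"];a=q[:2]/q[2];a=a*(1+c["k1"]*a@a);print(a*f+[c["cx"],c["cy"]])
E
```

```text
time_s: 5.28
position: [0.5683, 0.2989, 0.1027]
tool_rot: [-3.138, -0.009, -2.959]
wrist_force: [-0.6, -0.2, -0.1]
grip_width: 0.0004
grasp_force: 0.0
time_s: 5.52
position: [0.573, 0.3001, 0.1082]
tool_rot: [3.141, 0.002, -2.961]
wrist_force: [-0.1, 0.6, -0.4]
grip_width: 0.0004
grasp_force: 0.0
5.525 [0.573  0.3001 0.1082] [ 3.141e+00  2.000e-03 -2.961e+00] [-0.33  0.6  -0.27  1.66  0.19  0.91  1.08] [-0.1  0.6 -0.4] share [-0.0005  0.0005] z 0.0978
[313.57601805 208.45258563]
```

View pics/w2.png

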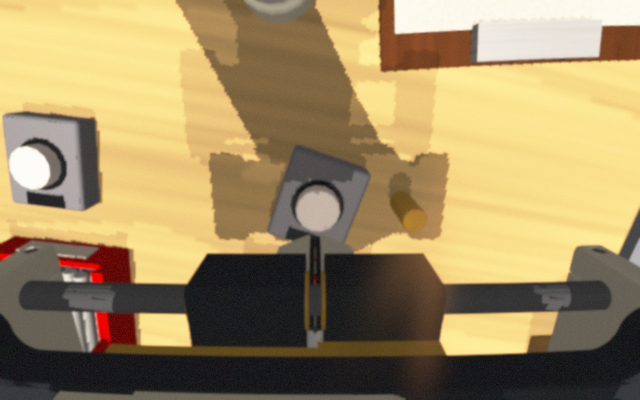

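The ring button is at (317,207), about 1 mm to +y of the prediction, with the dowel clear at (413,218). Pressing.

```bash
python3 -m inch '[[[0,0.002,0.04,0,0,0],[0,0.002,0.07,0,0,0],[0,0.002,0.08,0,0,0],[0,0.002,0.085,0,0,0],[0,0.002,0.089,0,0,0],[0,0.002,0.092,0,0,0],[0,0.002,0.095,0,0,0],[0,0.002,0.098,0,0,0],[0,0.002,0.1,0,0,0],[0,0.002,0.1,0,0,0]]]'
python3 go.py "[.5733,.3005,.030]"
```

```text
time_s: 6.82
position: [0.5724, 0.3026, 0.0301]
tool_rot: [-3.141, 0.002, -2.96]
wrist_force: [-6.7, -4.8, 23.9]
grip_width: 0.0006
grasp_force: 11.8
6.825 [0.5724 0.3026 0.0301] [-3.141e+00  2.000e-03 -2.960e+00] [-0.35  0.71 -0.25  1.68  0.23  0.78  1.05] [-6.7 -4.8 23.9] share [-0.0006 -0.0027] z 0.0001
```

Ring button is at its stop too. Now to the rocker.

```bash
python3 -m inch '[[[0,0,-0.03,0,0,0],[0,0,-0.1,0,0,0],[0,0,-0.15,0,0,0],[0.251,-0.707,-0.15,0,0,0],[0.251,-0.707,-0.15,0,0,0],[0.251,-0.707,-0.15,0,0,0],[0.251,-0.707,-0.15,0,0,0],[0.251,-0.707,-0.15,0,0,0],[0.251,-0.707,-0.15,0,0,0],[0.251,-0.707,-0.15,0,0,0],[0.251,-0.707,-0.15,0,0,0],[0.251,-0.707,-0.15,0,0,0]]]'
python3 go.py "[.4768,-.2903,.058]"
```

```text
time_s: 8.32
position: [0.4817, -0.2549, 0.1466]
tool_rot: [-3.142, 0.001, -2.96]
wrist_force: [1.0, -0.3, -0.1]
grip_width: 0.0005
grasp_force: 0.0
8.325 [ 0.4817 -0.2549  0.1466] [-3.142e+00  1.000e-03 -2.960e+00] [ 0.55  0.38 -0.14  1.9   0.07  0.87  2.13] [ 1.  -0.3 -0.1] share [ 0.0141 -0.0424] z 0.1108
```

```bash
python3 -m inch '[[[0.01,-0.03,0,0,0,0],[0.01,-0.03,0,0,0,0],[0.01,-0.03,0,0,0,0]]]'
python3 go.py "[.4768,-.2903,.058]"
python3 - <<'E'
from h import *
c=arm.calibration("wrist");p,d=arm.camera("wrist");cv2.imwrite("pics/w3.png",p)
f=200/np.tan(np.radians(c["vfov"])/2);R=np.array(c["R"]);
for X in([.4768,-.2903,.064],[.4601,-.2951,.061]):
    q=R@X+c["t"];a=q[:2]/q[2];a=a*(1+c["k1"]*a@a);print(a*f+[c["cx"],c["cy"]])
E
```

```text
time_s: 8.7
position: [0.4789, -0.2765, 0.1464]
tool_rot: [3.14, 0.0, -2.958]
wrist_force: [-0.0, -0.1, 0.6]
grip_width: 0.0003
grasp_force: 0.0
8.7 [ 0.4789 -0.2765  0.1464] [ 3.14   0.    -2.958] [ 0.58  0.4  -0.13  1.88  0.06  0.87  2.17] [-0.  -0.1  0.6] share [ 0.0058 -0.0165] z 0.1105
[294.82314306 196.63227001]
[292.327052   172.53279876]
```

View pics/w3.png

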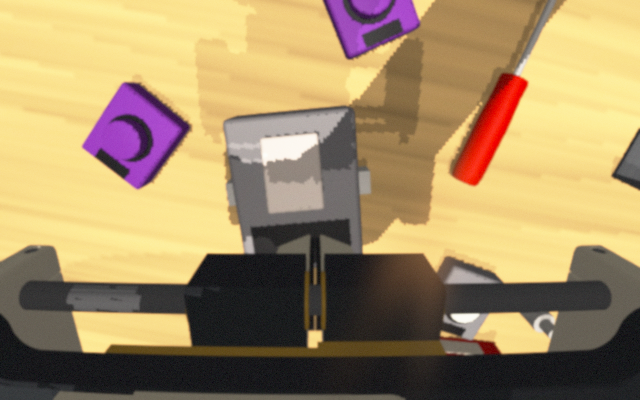

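The paddle spans (261–320, 133–214), centre (292,173), as predicted. Its raised half is on the screen side, with the push point at (295,196). Pushing down.

```bash
python3 -m inch '[[[0.006,-0.017,0,0,0,0],[0.006,-0.017,0.06,0,0,0],[0.006,-0.017,0.09,0,0,0],[0.006,-0.017,0.096,0,0,0],[0.006,-0.017,0.1,0,0,0],[0.006,-0.017,0.103,0,0,0],[0.006,-0.017,0.106,0,0,0],[0.006,-0.017,0.108,0,0,0],[0.006,-0.017,0.11,0,0,0],[0.006,-0.017,0.11,0,0,0]]]'
python3 go.py "[.4768,-.2903,.058]"
```

```text
time_s: 10.0
position: [0.4787, -0.2927, 0.0602]
tool_rot: [-3.14, 0.004, -2.959]
wrist_force: [2.0, 2.4, 7.9]
grip_width: 0.0003
grasp_force: 3.9
10.0 [ 0.4787 -0.2927  0.0602] [-3.14   0.004 -2.959] [ 0.59  0.53 -0.11  1.91  0.09  0.7   2.18] [2.  2.4 7.9] share [0.0017 0.0034] z 0.0028
```

```bash
python3 -m inch '[[[0,0,0.002,0,0,0],[0,0,0.0035,0,0,0],[0,0,0.0035,0,0,0]]]'
python3 go.py "[.4768,-.2903,.058]"
```

```text
time_s: 10.38
position: [0.4791, -0.2927, 0.059]
tool_rot: [-3.139, 0.004, -2.959]
wrist_force: [-1.0, 4.3, 20.1]
grip_width: 0.0003
grasp_force: 10.0
10.375 [ 0.4791 -0.2927  0.059 ] [-3.139  0.004 -2.959] [ 0.59  0.53 -0.11  1.91  0.09  0.7   2.18] [-1.   4.3 20.1] share [0.0023 0.0034] z 0.0012
```

```bash
python3 -m inch '[[[0,0,0.0015,0,0,0],[0,0,0.0025,0,0,0],[0,0,0.0025,0,0,0]]]'
python3 go.py "[.4768,-.2903,.058]"
```

```text
time_s: 10.75
position: [0.4792, -0.2927, 0.0586]
tool_rot: [-3.139, 0.004, -2.959]
wrist_force: [-5.5, 6.5, 34.4]
grip_width: 0.0006
grasp_force: 16.6
10.75 [ 0.4792 -0.2927  0.0586] [-3.139  0.004 -2.959] [ 0.59  0.53 -0.11  1.91  0.09  0.7   2.18] [-5.5  6.5 34.4] share [0.0023 0.0035] z 0.0007
```

Rocker is at its stop (34 N). Lifting clear for a final check.

```bash
python3 -m inch '[[[0,0,-0.03,0,0,0],[0,0,-0.1,0,0,0],[0,0,-0.18,0,0,0],[0.1,0.2,-0.18,0,0,0],[0.1,0.2,-0.18,0,0,0],[0.1,0.2,-0.18,0,0,0],[0.1,0.2,-0.18,0,0,0],[0.1,0.2,-0.18,0,0,0]]]'
python3 - <<'E'
from h import *
p,d=arm.camera("top");q,_=arm.camera("side");o=cv2.imread("top.png")
r=lambda a:cv2.resize(a[110:300,170:470],None,fx=2.6,fy=1.55*1.0) if 0 else cv2.resize(a[120:290,170:470],None,fx=2.6,fy=1.7)
a=cv2.resize(p[120:290,170:470],(529,300));b=cv2.resize(q[140:320,220:470],(417,300))
a0=cv2.resize(o[120:290,170:470],(400,227));
cv2.imwrite("pics/f.png",cv2.resize(np.hstack([cv2.resize(p[120:290,170:470],(450,255)),cv2.resize(q[140:320,220:470],(350,255))]),None,fx=1,fy=1))
c=arm.calibration("top");d0=np.load("topd.npy")
for x in(-.018,0,.018):
    X=np.array([.4601+x*.96,-.2951+x*.27,.06]);f=200/np.tan(np.radians(c["vfov"])/2);k=c["R"]@X+c["t"];s=k[:2]/k[2];s=s*(1+c["k1"]*s@s)*f+[c["cx"],c["cy"]];u,v=s.round().astype(int)
    print([pt(c,u,v,d=np.median(D[v-1:v+2,u-2:u+3]))[2].round(4) for D in(d0,d)])
E
```

```text
time_s: 11.75
position: [0.3691, -0.1502, 0.1983]
tool_rot: [-3.141, 0.001, -2.96]
wrist_force: [0.8, 0.0, 0.1]
grip_width: 0.0007
grasp_force: 0.0
[np.float64(0.0564), np.float64(0.0636)]
[np.float64(0.0611), np.float64(0.0603)]
[np.float64(0.0631), np.float64(0.0569)]
```

View pics/f.png

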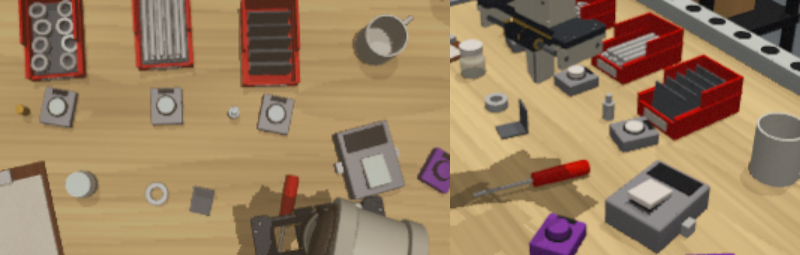

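The pictures show the rocker tipped over (screen end 63→57 mm, near end 56→64 mm). The pucks and bystanders are in place, and the tool is clear of everything at z = 0.2.

```bash
python3 -m inch '[[[0,0,0,0,0,0],[0,0,0,0,0,0]]]'; python3 -c "from bench import arm;print(arm.sign_off())"
```

```text
time_s: 12.1
position: [0.369, -0.15, 0.1977]
tool_rot: [3.141, -0.0, -2.961]
wrist_force: [-0.5, -0.8, 0.0]
grip_width: 0.0007
grasp_force: 0.0
the job is handed in; nothing more can be done
None
```

I pressed the bracket button and then the ring button fully in, tipped the rocker right over, left the rod button untouched and everything else in place, and handed the job in at about 12 s; no verdict was returned.

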